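Slide a sensor module down the tilting ramp and plug it in

TASK

Take the ramp by its orange handle and slowly raise it until the metal module just starts to slide, then hold the ramp at that angle while the module glides gently down against the blue connector: do not touch the module meanwhile, and do not tilt so far that the small yellow rubber-footed cap beside it slides off its place too. Then lower the ramp gently all the way flat without dropping it, and push the module by its rear end, gently and by feel, until the blue connector is fully home. Let go of everything and leave the other things on the bench where they are.

Things in the scene. Friction and masses are not known exactly. Their poses are not given: they have to be found in the camera images.
- ramp_hinge (a point): Hinge axis of the aluminium ramp (plate 330 x 140 x 8 mm), at the middle of the handle and channel, 16 mm above the table, on a fixed black base (350 x 190 mm). The frame turns with the ramp: x up the ramp from hinge to handle, y across it along the hinge, z square to the plate. Sliding surface at z = +4 mm; plate from x = -12 to 318, y = -50 to 90 mm. Base and ramp do not shift.
- ramp_handle (a point): Middle of the orange handle bar at the ramp's free end: a round bar 12 mm thick, 90 mm long between two posts, parallel to the hinge, 290 mm up the ramp from the hinge and 56 mm above the hinge axis square to the plate (52 mm above the sliding surface). Pinched from above, it can turn between the fingers as the ramp tilts.
- ramp (a joint): Tilt of the ramp, rad: 0 = flat on its rests, grows as the handle end rises, up to 0.9. The 0.6 kg ramp turns freely and falls back when let go. The module slips at a tilt somewhere from about 0.22 to 0.48 rad, different each time, and the cap 0.04 to 0.08 rad later; steeper than its slipping angle, the module gathers speed.
- module: Metal sensor module 90 x 54 x 24 mm, about 0.25 kg, bare green board on top, in a channel 58 mm wide between teal rails (14 mm high, 40 to 245 mm up the ramp). Origin: centre of underside; x is its length, +x (rear end) towards the handle. Its centre starts 172 to 192 mm from the hinge; it is at 100 mm when it rests against the connector, and at 90 mm fully home.
- cap: Small yellow cap with a black rubber foot, 44 x 34 x 16 mm, lying loose on the ramp plate beside the channel (62 mm to its +y side, 150 to 165 mm up the ramp from the hinge). It grips a little better than the module and must stay in its place on the ramp. Origin: centre of its underside.
- connector_face (a point): Centre of the face of the blue connector block (30 x 50 x 22 mm) that the module meets at the lower end of the channel, 11 mm above the sliding surface; 55 mm from the hinge at the start. The block moves with the ramp and can be pushed 10 mm towards the hinge, up to a black end wall.
- connector (a joint): How far the blue connector is pushed in, m: 0 = out (start), 0.010 = fully home against the black end wall, where it stops dead. It moves stiffly: about 6 N, plus 1 N of module friction, pushes it in, and it stays where it is left. More than 20 N on the module harms its pins.
- cover: Bystander: black plastic cover 92 x 56 x 12 mm lying beside the fixture, origin under its centre.
- foam_tray: Bystander: teal tray with three pockets, 120 x 80 x 35 mm, beside the fixture, origin under its centre.
- spare: Bystander: spare sensor module, 90 x 54 x 24 mm, in the black carrier at the side, origin under its centre.
- driver: Bystander: screwdriver with a red handle lying on the bench, origin on its underside.
- jar: Bystander: amber jar with white cap, 56 mm wide and 75 mm high, origin under its centre.
- cup: Bystander: yellow cup, 70 mm wide and 45 mm high, origin under its centre.
There are look-alikes about, which are no part of the job. What is shaped like the module but pink is not meant. Of the things that look like the cap, the larger one is meant.

How it is judged:
By the outcome, as a careful person would: the job done as asked, in the order asked, and still so for the second after the job is handed in, with the robot touching nothing.
It also fails if it takes over 72 s, if anything falls off the work surface, if the arm or the gripper's body presses on something with over 40 N, if the wrist force passes 120 N, or if a joint passes its speed limit or range.

ROBOT

A 6-joint arm with a two-finger parallel gripper is mounted at the origin on the work surface. World frame = base frame: x ahead of the robot, y to its left, z up, the work surface at z = 0. Lengths are in m, angles in rad, forces in N, time in s.
With the tool pointing down it reaches from about 0.3 to 0.875 m from the base axis. Payload 6.4 kg.
Tool frame: the origin (TCP) lies where the fingers leave the gripper's body, on its centre line; the fingertips stand 73 mm ahead of it and the grasp point (between the pads) lies 54 mm ahead of it; z points along the fingers, y is the line along which they close (so a half turn about z gives the same grasp; the last joint's range is limited). The gripper opens to 85 mm and grips with 20 to 120 N. Pads are 22 mm wide; open, the fingers measure 114 mm over their backs; the gripper's body (76 mm by 85 mm) begins 54 mm behind the grasp point. The pads swing forward as they close: fully open they stand 13 mm farther back than shut.
Start: joints at [-1.326, 0.181, 1.607, -0, 1.354, -0.206], TCP at [0.251, -0.518, 0.304] pointing down, gripper open.
Joint ranges: [-2.99, 2.99], [-0.89, 2.07], [0.3, 2.58], [-1.14, 4.28], [0, 2.63], [-3.12, 3.12]. Speed limits (rad/s): [2.57, 2.57, 3.01, 3.14, 3.14, 3.14].

INTERFACE

Orientations are given as a unit quaternion [w, x, y, z].
In Python, from bench import ctrl gives the robot as it stands.
- The arm moves only by the tool carry_out, never from a script. Its argument "steps" is one flat list of numbers, 7 for each row, row after row: the shift along the tool's x, y, z in m, then the turn, a rotation vector about the tool's x, y, z in rad, then the opening, from 0 (shut) to 1 (fully open). In form: [dx, dy, dz, wx, wy, wz, claw, dx, dy, dz, wx, wy, wz, claw, ...]. A call has 1 to 20 rows; each row is the pose to reach, as a shift and turn from the pose commanded when the call began, along the tool's axes at that moment; what a row does not reach only later rows make up. A row lasts 1/10 s, in which the tool goes at most 50 mm and 8.59 degrees, less where a joint would pass 70% of its speed; a pose out of reach is approached as far as the arm can. A call with a gripper value outside its range is refused whole. The fingers move at their own pace and stop on an object; the grip force is fixed at half the most. Time passes only in rows, so rows that repeat a pose let the fingers close. It gives the time, the measured TCP pose, the force, the opening and the grip force at its end, in the units of the state.
- ctrl.get_obs(): the state, without advancing time (a new reading comes with each control period).
- ctrl.camera(name): name is "scene" or "side" or "wrist"; returns the picture (400x640x3 uint8, red, green, blue); there is no depth.
- ctrl.camera_params(name): a dict with "vertical_fov" (degrees; the focal length in pixels is half the picture's height over the tangent of half this angle, whatever the lens; pixels are square), "cx", "cy" (the principal point, pixels), "cam_to_world" (4x4, takes a point from camera to world coordinates); the wrist camera has in their place "hand_eye" (4x4, takes a point from camera to tool coordinates, whose origin is the TCP and whose axes are the flange's). Camera axes: x right, y down, z forward; pixel columns grow to the right and rows downward; lengths in m; the calibration is good to about 2 mm. A picture is of the moment at which its call begins: read the wrist's pose just before it. camera_params takes no time and is no camera call.
- ctrl.hand_in(): hands the job in; it is judged then, once.
The state is a dict: "time_s": time; "q": joint angles; "dq": joint speeds; "joint_efforts": joint torques, N m; "eef_pos": TCP position; "eef_rot": TCP orientation; "wrist_force": force on the tool from outside, world axes, zero at the start; "torque": the same for the moment, N m; "opening": opening from 0.0 (shut) to 1.0 (fully open); "grasp_force": force on a finger pad.
Only numpy, scipy, OpenCV 4.12 (cv2) and the standard library are available. Lean on these libraries where they do the work, as an engineer would, in place of code of your own. Each camera call takes 0.05 s, during which the arm holds its last target. There are 200 camera calls.

## Working session

There is one attempt and no reset: what is moved stays moved. The work goes in short steps, Python scripts to look and compute and a tool call to move; the robot and the scene stay as the last step left them, time stands still between calls to the robot, and variables do not carry over. Pictures are saved under pics/ and viewed, at most 10 in all, crops included, and the job is handed in when it is done.

Besides the shell and the picture viewer there is one more tool, called after ">>>" as name(argument=value, ...), one argument or row to a line, values as JSON. carry_out: Moves the arm, as the interface text tells. Its arguments: {"type":"object","properties":{"steps":{"type":"array"}},"required":["steps"]}

```bash
ls; mkdir -p pics
python3 - <<'E'
from bench import ctrl
import cv2,numpy as np
np.set_printoptions(precision=4,suppress=True)
for n in("scene","side"):
    cv2.imwrite(f"pics/{n}0.png",ctrl.camera(n)[:,:,::-1]); print(n,ctrl.camera_params(n))
print(ctrl.camera_params("wrist"));print(ctrl.get_obs())
E
```

```text
pics
scene {'vertical_fov': 44.91966087259024, 'cx': 322.40524698723925, 'cy': 201.86749745882486, 'cam_to_world': array([[-0.4173,  0.5172, -0.7472,  1.6687],
       [ 0.9086,  0.2539, -0.3317,  0.5529],
       [ 0.0181, -0.8173, -0.5759,  0.9779],
       [ 0.    ,  0.    ,  0.    ,  1.    ]])}
side {'vertical_fov': 51.81783955922344, 'cx': 320.37213141109476, 'cy': 196.95382257486605, 'cam_to_world': array([[-0.9688, -0.131 ,  0.2102,  0.2685],
       [-0.2471,  0.5701, -0.7836,  0.8709],
       [-0.0172, -0.8111, -0.5847,  0.7097],
       [ 0.    ,  0.    ,  0.    ,  1.    ]])}
{'vertical_fov': 60.07523101009461, 'cx': 320.2220403244922, 'cy': 201.1714598944969, 'hand_eye': array([[-0.0002, -0.9617, -0.274 ,  0.0705],
       [ 1.    , -0.0001, -0.0003,  0.0003],
       [ 0.0003, -0.274 ,  0.9617, -0.0703],
       [ 0.    ,  0.    ,  0.    ,  1.    ]])}
{'time_s': 0.1, 'q': array([-1.3263,  0.1815,  1.6079, -0.    ,  1.3538, -0.2063]), 'dq': array([-0.0016, -0.0006, -0.002 , -0.0002, -0.0003,  0.0017]), 'joint_efforts': array([  0.0009, -44.5875, -35.2235,  -0.0003,   0.0041,   0.    ]), 'eef_pos': array([ 0.2504, -0.5172,  0.3031]), 'eef_rot': array([-0.0008,  0.9747,  0.2235, -0.    ]), 'wrist_force': array([ 0.3973,  0.3965, -1.0165]), 'torque': array([-0.0414, -0.0043,  0.0271]), 'grasp_force': 0.0, 'opening': 1.0015742188165333}
```

View pics/scene0.png

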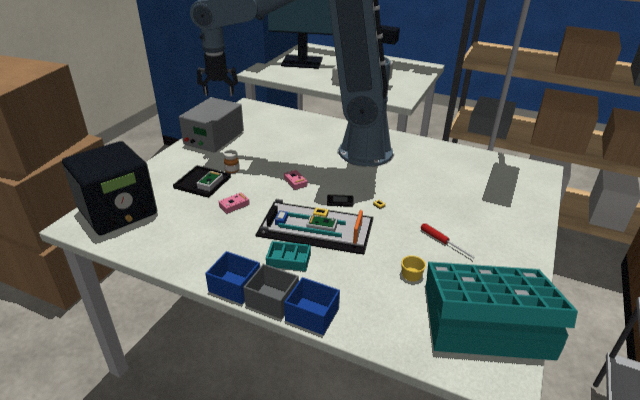

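View pics/side0.png

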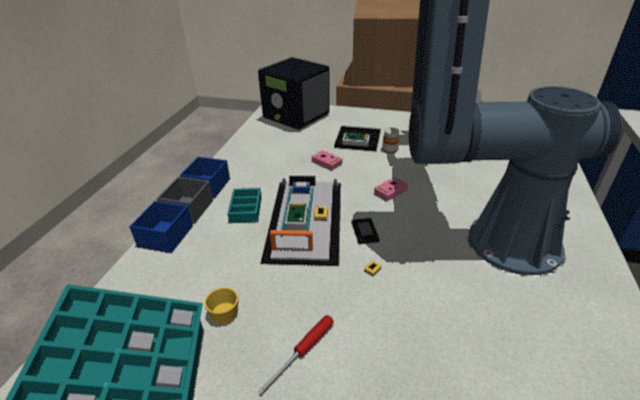

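Seen so far:
- **Ramp:** around scene (315,226), side (302,220). The orange handle is at scene (359,226), side (291,238).
- **Module candidates:** the metal and green one in the channel at scene (322,222) is the one I want. The pink ones at (234,202) and (295,179), and the spare in its carrier at (209,180), are not.
- **Cap candidates:** the one on the ramp at scene (319,213) is larger and is the one I want. The small one on the bench at (380,204) is not.

Next I'll triangulate these from the two views.

```bash
cat > h.py <<'E'
from bench import ctrl
import cv2,numpy as np
from scipy.spatial.transform import Rotation as R
np.set_printoptions(precision=4,suppress=True)
def cam(n,obs=None):
    p=ctrl.camera_params(n); f=200/np.tan(np.radians(p["vertical_fov"]/2))
    if n=="wrist":
        T=np.eye(4); q=obs["eef_rot"]; T[:3,:3]=R.from_quat([q[1],q[2],q[3],q[0]]).as_matrix(); T[:3,3]=obs["eef_pos"]; T=T@p["hand_eye"]
    else: T=p["cam_to_world"]
    return f,p["cx"],p["cy"],T
def ray(c,uv):
    f,cx,cy,T=c; d=T[:3,:3]@np.array([(uv[0]-cx)/f,(uv[1]-cy)/f,1]); return T[:3,3],d/np.linalg.norm(d)
def plane(c,uv,z):
    o,d=ray(c,uv); return o+d*(z-o[2])/d[2]
def tri(c1,u1,c2,u2):
    o1,d1=ray(c1,u1);o2,d2=ray(c2,u2)
    s=np.linalg.lstsq(np.c_[d1,-d2],o2-o1,rcond=None)[0]
    a,b=o1+s[0]*d1,o2+s[1]*d2; return (a+b)/2,np.linalg.norm(a-b)
def proj(c,P):
    f,cx,cy,T=c; p=T[:3,:3].T@(np.asarray(P)-T[:3,3]); return np.array([cx+f*p[0]/p[2],cy+f*p[1]/p[2]])
H={"orange":((5,170,120),(14,255,255)),"blue":((105,120,50),(125,255,255)),"yellow":((20,140,120),(32,255,255)),"green":((45,100,40),(75,255,255)),"teal":((78,100,50),(98,255,255))}
def blobs(img,c,amin=8):
    hsv=cv2.cvtColor(img,cv2.COLOR_RGB2HSV); m=cv2.inRange(hsv,*map(np.array,H[c]))
    n,l,s,ce=cv2.connectedComponentsWithStats(m)
    return m,[(ce[i].round(1),s[i]) for i in range(1,n) if s[i][4]>=amin]
E
python3 - <<'E'
from h import *
for n,r in(("scene",(250,190,390,260)),("side",(250,165,350,270))):
    im=cv2.imread(f"pics/{n}0.png")[:,:,::-1].copy()
    for c in H:
        for ce,s in blobs(im,c)[1]:
            if r[0]<ce[0]<r[2] and r[1]<ce[1]<r[3]: print(n,c,ce,s)
a=cv2.imread("pics/scene0.png")[190:260,250:390]; b=cv2.imread("pics/side0.png")[165:270,250:350]
k=lambda x,s:cv2.resize(x,None,fx=s,fy=s,interpolation=cv2.INTER_CUBIC)
A=k(a,3);B=k(b,3);o=np.zeros((max(A.shape[0],B.shape[0]),A.shape[1]+B.shape[1],3),np.uint8);o[:A.shape[0],:A.shape[1]]=A;o[:B.shape[0],A.shape[1]:]=B
cv2.imwrite("pics/crop0.png",o)
E
```

```text
scene orange [358.  220.2] [354 211   8  19  64]
scene blue [281.  218.6] [275 212  13  13  71]
scene yellow [379.1 203.6] [374 201  11   6  32]
scene yellow [320.4 212. ] [314 208  14   8  62]
scene green [322.2 221.5] [311 217  24  10 141]
scene teal [298.1 215.3] [288 213  22   6  70]
scene teal [341.  222.2] [337 220   8   5  26]
scene teal [309.8 229.6] [278 223  63  14 246]
scene teal [288.2 255.3] [ 266  241   45   30 1029]
side orange [289.2 232.4] [270 230  42   5 144]
side blue [301.  188.6] [292 182  19  11 113]
side yellow [320.8 212.1] [315 207  12  11  86]
side green [295.5 212.5] [288 206  17  15 184]
side teal [285.9 209. ] [282 188  10  41  63]
side teal [309.1 210. ] [306 189   7  41  76]
```

View pics/crop0.png

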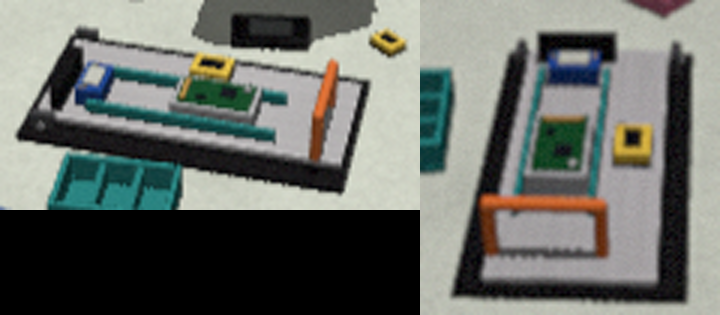

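The close crop confirms the metal module with the green board sits between the teal rails, and the larger yellow cap lies beside the channel. The handle bar ends are at scene (361,212) and (356,226), side (271,232) and (312,232). I'll triangulate from these.

Run:
```python
from h import *
s,d=cam("scene"),cam("side")
P={}
for n,a,b in(("barR",(361,213),(311,232.5)),("barL",(356.5,225),(272,232)),("cap",(320.4,212),(320.8,212.1)),("green",(322.2,221.5),(295.5,212.5)),("blue",(281,218.6),(301,188.6))):
    P[n],e=tri(s,a,d,b); print(n,P[n],e)
m=(P["barL"]+P["barR"])/2; v=P["barR"]-P["barL"]; print(m,np.linalg.norm(v),np.degrees(np.arctan2(v[1],v[0])))
x=m-P["blue"];print(np.degrees(np.arctan2(x[1],x[0])), x)
x=m-P["green"];print(np.degrees(np.arctan2(x[1],x[0])), x)
```

```text
barR [0.4855 0.1609 0.0678] 0.006786166691705675
barL [0.5714 0.1824 0.0791] 0.007645407292818682
cap [0.4947 0.0257 0.0296] 0.0013416658398102287
green [0.5548 0.0595 0.0432] 0.000952141770385693
blue [ 0.5801 -0.0753  0.026 ] 0.0026922227864479165
[0.5285 0.1716 0.0735] 0.0892556413332964 -165.94308245665303
101.79493543979663 [-0.0516  0.247   0.0474]
103.21551403851974 [-0.0263  0.1121  0.0303]
```

```bash
cat >> h.py <<'E'
def Rt(o):
    q=o["eef_rot"]; return R.from_quat([q[1],q[2],q[3],q[0]]).as_matrix()
def delta(goal,yang,o=None):
    "tool-axes shift to TCP goal, and rotvec so tool points down with tool y at world angle yang"
    o=o or ctrl.get_obs(); M=Rt(o); a=np.radians(yang); y=np.array([np.cos(a),np.sin(a),0]); z=np.array([0,0,-1.]); G=np.c_[np.cross(y,z),y,z]
    return M.T@(np.array(goal)-o["eef_pos"]), R.from_matrix(M.T@G).as_rotvec()
E
python3 - <<'E'
from h import *
print(*delta([0.53,0.15,0.30],-77))
E
```

```text
[ 0.5423 -0.4787  0.004 ] [-0.0016 -0.0001  0.2239]
```

>>> carry_out(
  steps=[0.01,-0.009,0,0,0,0.004,0.6,0.033,-0.029,0,0,0,0.014,0.6,0.065,-0.057,0,0,0,0.027,0.6,0.1,-0.088,0,0,0,0.041,0.6,0.135,-0.119,0,0,0,0.056,0.6,0.17,-0.15,0,0,0,0.07,0.6,0.205,-0.181,0,0,0,0.085,0.6,0.24,-0.212,0,0,0,0.099,0.6,0.275,-0.243,0,0,0,0.113,0.6,0.31,-0.274,0,0,0,0.128,0.6,0.345,-0.305,0,0,0,0.142,0.6,0.38,-0.336,0,0,0,0.157,0.6,0.415,-0.366,0,0,0,0.171,0.6,0.448,-0.395,0,0,0,0.185,0.6,0.48,-0.424,0,0,0,0.198,0.6,0.508,-0.448,0,0,0,0.209,0.6,0.528,-0.466,0,0,0,0.217,0.6,0.539,-0.476,0,0,0,0.222,0.6,0.542,-0.479,0,0,0,0.224,0.6,0.542,-0.479,0,0,0,0.224,0.6],
)

```text
time_s: 2.1
eef_pos: [0.529, 0.1503, 0.3036]
eef_rot: [0.0, 0.994, 0.114, -0.0]
wrist_force: [-0.0, -0.7, -0.1]
opening: 0.603
grasp_force: 0.0
```

Run:
```python
from h import *
o=ctrl.get_obs(); im=ctrl.camera("wrist"); cv2.imwrite("pics/w1.png",im[:,:,::-1]); np.save("o1.npy",o,allow_pickle=True)
print(o["time_s"],o["eef_pos"],o["eef_rot"],o["opening"],o["wrist_force"])
for c in H:
    for ce,s in blobs(im,c,40)[1]: print(c,ce,s)
```

```text
2.1 [0.529  0.1503 0.3036] [ 0.      0.9935  0.1138 -0.0004] 0.6025784468563342 [-0.0423 -0.7237 -0.0567]
orange [298.1 200.7] [292 170  13  59 505]
blue [553.6 173.2] [535 148  43  53 882]
yellow [103.9  27.4] [  50    0   81   61 2166]
yellow [455.9 172.9] [451 155  11  37 211]
yellow [428.7 229.6] [408 215  44  31 854]
green [417.5 171. ] [ 379  149   84   46 2708]
teal [499.7  25.8] [ 439    0  139   56 5156]
teal [430.8  44.4] [430  31   4  26  46]
teal [452.2 138.2] [ 348  132  210   13 1316]
teal [447.6 201.5] [345 195 199  12 978]
```

View pics/w1.png

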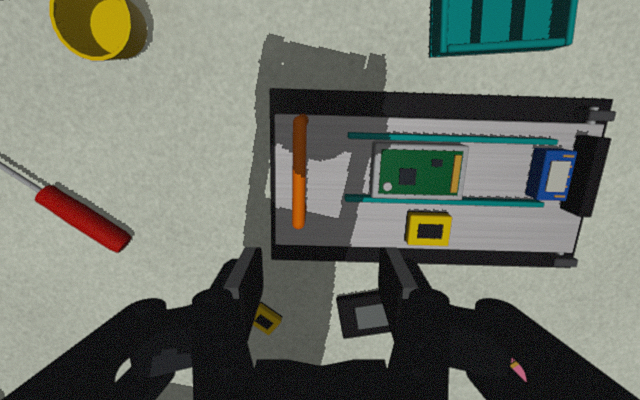

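The wrist view shows the orange bar from (301,116) to (298,228), the module at (418,171), the cap at (429,230) and the blue connector at (554,173). The two rails run nearly along the picture rows.

Run:
```python
from h import *
o=np.load("o1.npy",allow_pickle=True).item(); w=cam("wrist",o); im=cv2.imread("pics/w1.png")[:,:,::-1].copy()
m,_=blobs(im,"orange"); ys,xs=np.nonzero(m); m2=(xs<320)&(ys>105)&(ys<240); xs,ys=xs[m2],ys[m2]
print(xs.min(),xs.max(),ys.min(),ys.max())
t,b=(301,119),(298.5,226)
A,B=plane(w,t,.072),plane(w,b,.072); print("bar",A,B,np.linalg.norm(A-B),(A+B)/2, np.degrees(np.arctan2(*(B-A)[[1,0]])))
s,d=cam("scene"),cam("side")
for c,(uv,v2) in {"scene":((361,213),(356.5,225)),"side":((311,232.5),(272,232))}.items():
    print("tri",c,tri(w,b,cam(c),uv),tri(w,t,cam(c),v2))
for l,r in(((348,134),(556,142)),((345,198),(541,206))):
    a,b2=plane(w,l,.034),plane(w,r,.034); v=a-b2; print("rail",np.linalg.norm(v),np.degrees(np.arctan2(v[1],v[0])),a,b2)
for n,u,z in(("green",(417.5,171),.045),("cap",(428.7,229.6),.036),("blue",(553.6,173.2),.042)): print(n,plane(w,u,z))
```

```text
64 304 170 232
bar [0.5808 0.1791 0.072 ] [0.4859 0.161  0.072 ] 0.09662287017618534 [0.5334 0.1701 0.072 ] -169.1915482265746
tri scene (array([0.4819, 0.1612, 0.0618]), np.float64(0.0008715923780473977)) (array([0.5809, 0.1807, 0.0893]), np.float64(0.004864578238260164))
tri side (array([0.4848, 0.1606, 0.0712]), np.float64(0.0017679728564450946)) (array([0.5784, 0.1782, 0.0691]), np.float64(0.005092693680640613))
rail 0.20286030180660802 100.89052542234988 [0.5751 0.1335 0.034 ] [ 0.6135 -0.0657  0.034 ]
rail 0.20134591109179226 100.64087432215965 [0.5122 0.1206 0.034 ] [ 0.5493 -0.0773  0.034 ]
green [0.5569 0.0605 0.045 ]
cap [0.4993 0.0277 0.036 ]
blue [ 0.5845 -0.0703  0.042 ]
```

Run:
```python
from h import *
print(*delta([0.5334,0.1701,0.126],-79.2))
```

```text
[ 0.009  -0.0189  0.1776] [0.0001 0.0008 0.0388]
```

>>> carry_out(
  steps=[0.002,-0.004,0.01,0,0,0.01,0.6,0.004,-0.01,0.03,0,0,0.02,0.6,0.007,-0.016,0.055,0,0.0008,0.03,0.6,0.009,-0.019,0.08,0,0.0008,0.039,0.6,0.009,-0.019,0.11,0,0.0008,0.039,0.6,0.009,-0.019,0.135,0,0.0008,0.039,0.6,0.009,-0.019,0.15,0,0.0008,0.039,0.6,0.009,-0.019,0.155,0,0.0008,0.039,0.6],
)

```text
time_s: 2.95
eef_pos: [0.533, 0.1696, 0.1468]
eef_rot: [-0.0, 0.996, 0.093, -0.001]
wrist_force: [-0.1, 0.3, 0.6]
opening: 0.605
grasp_force: 0.0
```

Run:
```python
from h import *
o=ctrl.get_obs(); im=ctrl.camera("wrist"); cv2.imwrite("pics/w2.png",im[:,:,::-1])
w=cam("wrist",o)
print(o["time_s"],o["eef_pos"],o["wrist_force"])
for c in("orange","green","blue","yellow"):
    for ce,s in blobs(im,c,40)[1]: print(c,ce,s)
for y in range(-50,60,25):
    p=np.array([0.5334,0.1701,0.072])+y/1000*np.array([-.9823,-.1874,0]); print(proj(w,p))
```

```text
2.95 [0.533  0.1696 0.1468] [-0.0839  0.2605  0.624 ]
orange [316.7 223.9] [310 155  14 148 869]
orange [318.5 322.6] [306 297  25  50 912]
green [530.3 232.8] [ 458  196  159   78 8732]
yellow [601.7 235.4] [590 204  25  65 689]
yellow [554.4 314.4] [ 511  301   70   47 1214]
[319.1956 151.9391]
[319.3614 208.9422]
[319.5129 260.9753]
[319.6516 308.6614]
[319.7793 352.5232]
```

View pics/w2.png

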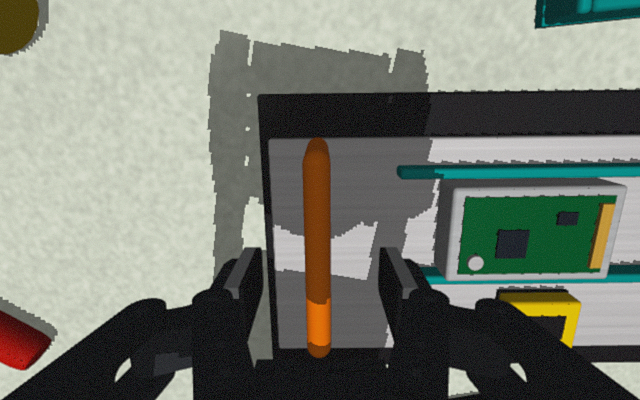

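The bar sits centred between the fingers at column 317, about 1 mm to the tool's -y side. Next I'll go down and close.

>>> carry_out(
  steps=[0,-0.001,0.005,0,0,0,0.6,0,-0.001,0.014,0,0,0,0.6,0,-0.001,0.02,0,0,0,0.5,0,-0.001,0.02,0,0,0,0.35,0,-0.001,0.02,0,0,0,0.22,0,-0.001,0.02,0,0,0,0,0,-0.001,0.02,0,0,0,0,0,-0.001,0.02,0,0,0,0],
)

```text
time_s: 3.8
eef_pos: [0.5342, 0.1712, 0.1293]
eef_rot: [0.0, 0.996, 0.094, 0.001]
wrist_force: [-0.8, 0.5, 2.5]
opening: 0.108
grasp_force: 58.4
```

```bash
cat >> h.py <<'E'
r,ph=np.hypot(.29,.056),np.arctan2(.056,.29)
HG=np.array([.5877,-.1148,.016]); U=np.array([-.1874,.9823,0]); V=np.array([-.9823,-.1874,0])
Z0=.1293
def hs(t0,t): return -r*(np.cos(ph+t)-np.cos(ph+t0)), -r*(np.sin(ph+t)-np.sin(ph+t0))
def theta(o): return np.arcsin((o["eef_pos"][2]-Z0)/r+np.sin(ph))-ph
def rampxy(c,uv,th,h):
    X=U*np.cos(th)+np.array([0,0,np.sin(th)]); N=np.cross(X,V); p,d=ray(c,uv)
    q=p+d*((h-(p-HG)@N)/(d@N)); return np.array([(q-HG)@X,(q-HG)@V])*1000
def look(tag=None,cams=("wrist","side")):
    o=ctrl.get_obs(); th=theta(o); print("t %.2f th %.4f F"%(o["time_s"],th),o["wrist_force"],"op %.3f"%o["opening"])
    for n in cams:
        im=ctrl.camera(n); c=cam(n,o)
        if tag: cv2.imwrite(f"pics/{tag}_{n}.png",im[:,:,::-1])
        for col,h in(("green",.029),("yellow",.020),("blue",.026)):
            for ce,s in blobs(im,col,30)[1]:
                x=rampxy(c,ce,th,h)
                if -20<x[0]<300 and -50<x[1]<95: print(n,col,x.round(1),"px",ce,s[4])
E
python3 - <<'E'
from h import *
look(cams=("wrist","side","scene"))
for a,b in((0,.1),(.1,.2),(.2,.22),(.3,.32),(.4,.42)): print(a,b,[tuple(np.round(hs(a,a+(b-a)*k/5),4)) for k in range(1,6)])
E
```

```text
t 3.80 th -0.0000 F [-0.8156  0.5402  2.5002] op 0.108
wrist green [178.4  -3.1] px [552.9 249.8] 10328
wrist yellow [131.1   4.8] px [630.6 256.8] 723
wrist yellow [153.1  55. ] px [569.  339.9] 1995
side green [175.7  11.3] px [300.  211.5] 82
side yellow [165.9  65.2] px [320.7 212.4] 93
side blue [62.3 18.9] px [306.7 188.1] 42
scene green [177.6  -2.1] px [322.2 221.5] 142
scene yellow [156.7  56.9] px [320.3 212.1] 65
scene blue [ 46.3 -18. ] px [281.1 218.6] 71
0 0.1 [(np.float64(0.0012), np.float64(-0.0058)), (np.float64(0.0025), np.float64(-0.0116)), (np.float64(0.0039), np.float64(-0.0173)), (np.float64(0.0054), np.float64(-0.023)), (np.float64(0.007), np.float64(-0.0287))]
0.1 0.2 [(np.float64(0.0017), np.float64(-0.0056)), (np.float64(0.0036), np.float64(-0.0112)), (np.float64(0.0056), np.float64(-0.0168)), (np.float64(0.0077), np.float64(-0.0223)), (np.float64(0.0099), np.float64(-0.0278))]
0.2 0.22 [(np.float64(0.0005), np.float64(-0.0011)), (np.float64(0.0009), np.float64(-0.0022)), (np.float64(0.0014), np.float64(-0.0033)), (np.float64(0.0018), np.float64(-0.0044)), (np.float64(0.0023), np.float64(-0.0054))]
0.3 0.32 [(np.float64(0.0006), np.float64(-0.001)), (np.float64(0.0011), np.float64(-0.0021)), (np.float64(0.0017), np.float64(-0.0031)), (np.float64(0.0023), np.float64(-0.0041)), (np.float64(0.0028), np.float64(-0.0052))]
0.4 0.42 [(np.float64(0.0007), np.float64(-0.001)), (np.float64(0.0013), np.float64(-0.002)), (np.float64(0.002), np.float64(-0.0029)), (np.float64(0.0027), np.float64(-0.0039)), (np.float64(0.0033), np.float64(-0.0049))]
```

>>> carry_out(
  steps=[0,0.0006,-0.003,0,0,0,0,0,0.0012,-0.0058,0,0,0,0,0,0.0018,-0.0087,0,0,0,0,0,0.0025,-0.0116,0,0,0,0,0,0.0032,-0.0144,0,0,0,0,0,0.0039,-0.0173,0,0,0,0,0,0.0046,-0.0202,0,0,0,0,0,0.0054,-0.023,0,0,0,0,0,0.0062,-0.0258,0,0,0,0,0,0.007,-0.0287,0,0,0,0,0,0.0078,-0.0315,0,0,0,0,0,0.0087,-0.0343,0,0,0,0,0,0.0096,-0.0371,0,0,0,0,0,0.0106,-0.0399,0,0,0,0,0,0.0116,-0.0427,0,0,0,0,0,0.0126,-0.0455,0,0,0,0,0,0.0136,-0.0483,0,0,0,0,0,0.0147,-0.051,0,0,0,0,0,0.0158,-0.0538,0,0,0,0,0,0.0169,-0.0565,0,0,0,0],
)

```text
time_s: 5.95
eef_pos: [0.5373, 0.155, 0.1859]
eef_rot: [-0.0, 0.996, 0.094, 0.001]
wrist_force: [5.0, 4.8, -4.6]
opening: 0.116
grasp_force: 58.3
```

Run:
```python
from h import *
look("a",cams=("wrist","scene"))
o=ctrl.get_obs();print(o["eef_pos"],o["torque"],o["eef_rot"])
```

```text
t 5.95 th 0.2003 F [ 4.9552  4.799  -4.6389] op 0.116
wrist green [180.9  -3.7] px [510.2 233.1] 7132
wrist yellow [130.    2.2] px [572.4 230.9] 500
wrist yellow [156.   55.5] px [520.7 313.6] 1526
scene green [178.5  -2.1] px [319.8 212.2] 120
scene yellow [160.3  55.8] px [319.3 204.3] 46
scene blue [ 50.1 -20.1] px [280.1 216.5] 76
[0.5374 0.1549 0.1861] [ 0.7715 -0.6103  0.0566] [-0.0004  0.9956  0.0937  0.0009]
```

>>> carry_out(
  steps=[0,0.0004,-0.0009,0,0,0,0,0,0.0008,-0.0018,0,0,0,0,0,0.0011,-0.0027,0,0,0,0,0,0.0015,-0.0036,0,0,0,0,0,0.0019,-0.0045,0,0,0,0,0,0.0023,-0.0054,0,0,0,0,0,0.0023,-0.0054,0,0,0,0,0,0.0023,-0.0054,0,0,0,0],
)

```text
time_s: 6.85
eef_pos: [0.5378, 0.1528, 0.1912]
eef_rot: [-0.0, 0.996, 0.094, 0.001]
wrist_force: [5.0, 4.6, -3.8]
opening: 0.114
grasp_force: 58.4
```

```bash
cat > l.py <<'E'
from h import *
look(cams=("wrist",))
E
python3 l.py; python3 -c "
from h import *
for a in np.arange(.22,.54,.02): print(round(a,2),np.round(hs(a,a+.01),4),np.round(hs(a,a+.02),4))"
```

```text
t 6.85 th 0.2197 F [ 4.9864  4.6265 -3.8139] op 0.114
wrist green [181.2  -3.8] px [506.3 231.8] 6882
wrist yellow [129.8   2.2] px [567.2 229.2] 470
wrist yellow [156.1  55.5] px [516.6 311.5] 1473
wrist blue [84.5  2.5] px [636.3 227.3] 204
0.22 [ 0.0012 -0.0027] [ 0.0024 -0.0054]
0.24 [ 0.0012 -0.0027] [ 0.0025 -0.0053]
0.26 [ 0.0013 -0.0027] [ 0.0026 -0.0053]
0.28 [ 0.0014 -0.0026] [ 0.0027 -0.0052]
0.3 [ 0.0014 -0.0026] [ 0.0028 -0.0052]
0.32 [ 0.0015 -0.0026] [ 0.0029 -0.0051]
0.34 [ 0.0015 -0.0025] [ 0.003  -0.0051]
0.36 [ 0.0016 -0.0025] [ 0.0031 -0.005 ]
0.38 [ 0.0016 -0.0025] [ 0.0032 -0.0049]
0.4 [ 0.0017 -0.0024] [ 0.0033 -0.0049]
0.42 [ 0.0017 -0.0024] [ 0.0034 -0.0048]
0.44 [ 0.0018 -0.0024] [ 0.0035 -0.0047]
0.46 [ 0.0018 -0.0023] [ 0.0036 -0.0047]
0.48 [ 0.0018 -0.0023] [ 0.0037 -0.0046]
0.5 [ 0.0019 -0.0023] [ 0.0038 -0.0045]
0.52 [ 0.0019 -0.0022] [ 0.0039 -0.0044]
0.54 [ 0.002  -0.0022] [ 0.004  -0.0044]
```

>>> carry_out(
  steps=[0,0.0003,-0.0006,0,0,0,0,0,0.0006,-0.0013,0,0,0,0,0,0.0009,-0.002,0,0,0,0,0,0.0012,-0.0027,0,0,0,0,0,0.0015,-0.0034,0,0,0,0,0,0.0018,-0.0041,0,0,0,0,0,0.0018,-0.0041,0,0,0,0],
)

```text
time_s: 7.6
eef_pos: [0.5381, 0.1511, 0.1952]
eef_rot: [-0.001, 0.996, 0.094, 0.001]
wrist_force: [4.6, 4.6, -3.9]
opening: 0.112
grasp_force: 58.4
```

```bash
python3 l.py
```

```text
t 7.60 th 0.2347 F [ 4.5606  4.6427 -3.884 ] op 0.112
wrist green [181.3  -3.7] px [503.4 230.9] 6712
wrist yellow [129.7   2.3] px [563.2 228.1] 474
wrist yellow [156.4  55.5] px [513.2 309.9] 1445
wrist blue [83.  -2.4] px [634.3 218.2] 550
```

>>> carry_out(
  steps=[0,0.0003,-0.0006,0,0,0,0,0,0.0006,-0.0013,0,0,0,0,0,0.0009,-0.002,0,0,0,0,0,0.0012,-0.0026,0,0,0,0,0,0.0016,-0.0033,0,0,0,0,0,0.0019,-0.004,0,0,0,0,0,0.0019,-0.004,0,0,0,0],
)

```text
time_s: 8.35
eef_pos: [0.5385, 0.1493, 0.1992]
eef_rot: [-0.001, 0.996, 0.094, 0.001]
wrist_force: [5.1, 3.9, -4.7]
opening: 0.118
grasp_force: 58.4
```

```bash
python3 l.py
```

```text
t 8.35 th 0.2496 F [ 5.1072  3.9057 -4.6706] op 0.118
wrist green [181.5  -3.7] px [500.5 230. ] 6519
wrist yellow [129.6   2.3] px [559.3 226.9] 455
wrist yellow [156.5  55.5] px [510.2 308.3] 1423
wrist blue [81.2 -5.4] px [632. 212.] 970
```

>>> carry_out(
  steps=[0,0.0003,-0.0006,0,0,0,0,0,0.0006,-0.0013,0,0,0,0,0,0.0009,-0.002,0,0,0,0,0,0.0013,-0.0026,0,0,0,0,0,0.0016,-0.0033,0,0,0,0,0,0.0019,-0.004,0,0,0,0,0,0.0019,-0.004,0,0,0,0],
)

```text
time_s: 9.1
eef_pos: [0.5388, 0.1474, 0.2034]
eef_rot: [-0.001, 0.996, 0.094, 0.001]
wrist_force: [4.7, 5.3, -2.2]
opening: 0.111
grasp_force: 58.4
```

```bash
python3 l.py
```

```text
t 9.10 th 0.2652 F [ 4.7459  5.3249 -2.1695] op 0.111
wrist green [181.8  -3.9] px [497.3 228.9] 6333
wrist yellow [129.7   2.1] px [555.  225.5] 435
wrist yellow [157.   55.4] px [506.5 306.7] 1392
wrist blue [78.7 -6.3] px [629.1 209. ] 1435
```

>>> carry_out(
  steps=[0,0.0003,-0.0006,0,0,0,0,0,0.0006,-0.0013,0,0,0,0,0,0.001,-0.002,0,0,0,0,0,0.0013,-0.0026,0,0,0,0,0,0.0017,-0.0033,0,0,0,0,0,0.002,-0.0039,0,0,0,0,0,0.002,-0.0039,0,0,0,0],
)

```text
time_s: 9.85
eef_pos: [0.5392, 0.1456, 0.2072]
eef_rot: [-0.001, 0.996, 0.094, 0.001]
wrist_force: [4.2, 4.8, -3.7]
opening: 0.11
grasp_force: 58.5
```

```bash
python3 l.py
```

```text
t 9.85 th 0.2799 F [ 4.2327  4.7713 -3.6864] op 0.110
wrist green [182.  -4.] px [494.5 228. ] 6177
wrist yellow [129.6   2.3] px [551.3 224.6] 422
wrist yellow [157.3  55.3] px [503.3 305.2] 1369
wrist blue [76.2 -6.5] px [626.5 207.1] 1853
```

>>> carry_out(
  steps=[0,0.0003,-0.0006,0,0,0,0,0,0.0007,-0.0013,0,0,0,0,0,0.001,-0.002,0,0,0,0,0,0.0014,-0.0026,0,0,0,0,0,0.0017,-0.0033,0,0,0,0,0,0.0021,-0.0039,0,0,0,0,0,0.0021,-0.0039,0,0,0,0],
)

```text
time_s: 10.6
eef_pos: [0.5396, 0.1436, 0.2111]
eef_rot: [-0.001, 0.996, 0.094, 0.001]
wrist_force: [5.3, 5.5, -3.7]
opening: 0.112
grasp_force: 58.5
```

```bash
python3 l.py
```

```text
t 10.60 th 0.2948 F [ 5.2857  5.4639 -3.66  ] op 0.112
wrist green [182.1  -4. ] px [491.7 227.2] 6005
wrist yellow [129.5   2.3] px [547.5 223.5] 405
wrist yellow [157.9  55.1] px [499.7 303.7] 1355
wrist blue [73.4 -6.6] px [623.9 205.4] 2258
```

>>> carry_out(
  steps=[0,0.0003,-0.0006,0,0,0,0,0,0.0007,-0.0013,0,0,0,0,0,0.001,-0.002,0,0,0,0,0,0.0014,-0.0026,0,0,0,0,0,0.0018,-0.0033,0,0,0,0,0,0.0021,-0.0039,0,0,0,0,0,0.0021,-0.0039,0,0,0,0],
)

```text
time_s: 11.35
eef_pos: [0.54, 0.1416, 0.2151]
eef_rot: [-0.001, 0.996, 0.094, 0.001]
wrist_force: [4.4, 6.2, -3.5]
opening: 0.113
grasp_force: 58.4
```

```bash
python3 l.py
```

```text
t 11.35 th 0.3098 F [ 4.3614  6.2131 -3.5244] op 0.113
wrist green [182.3  -4. ] px [488.9 226.4] 5861
wrist yellow [129.3   2.4] px [543.8 222.6] 401
wrist yellow [158.5  55. ] px [496.1 302.3] 1364
wrist blue [71. -7.] px [620.8 203.4] 2593
```

>>> carry_out(
  steps=[0,0.0004,-0.0006,0,0,0,0,0,0.0007,-0.0013,0,0,0,0,0,0.0011,-0.0019,0,0,0,0,0,0.0014,-0.0026,0,0,0,0,0,0.0018,-0.0032,0,0,0,0,0,0.0022,-0.0039,0,0,0,0,0,0.0022,-0.0039,0,0,0,0],
)

```text
time_s: 12.1
eef_pos: [0.5404, 0.1395, 0.2191]
eef_rot: [-0.001, 0.996, 0.094, 0.001]
wrist_force: [5.1, 6.2, -2.7]
opening: 0.113
grasp_force: 58.5
```

```bash
python3 l.py
```

```text
t 12.10 th 0.3256 F [ 5.1058  6.2178 -2.676 ] op 0.113
wrist green [180.6  -4.2] px [488.6 225. ] 5681
wrist yellow [127.1   2.1] px [542.4 220.8] 385
wrist yellow [159.4  54.5] px [492.2 300.5] 1360
wrist blue [69.7 -7.4] px [616.3 201.4] 2753
```

The module has started to move, about 2 mm. I'll hold here and watch.

>>> carry_out(
  steps=[0,0,0,0,0,0,0,0,0,0,0,0,0,0],
)

```text
time_s: 12.35
eef_pos: [0.5404, 0.1395, 0.2191]
eef_rot: [-0.001, 0.996, 0.094, 0.001]
wrist_force: [3.9, 6.8, -2.1]
opening: 0.115
grasp_force: 58.5
```

```bash
python3 l.py
```

```text
t 12.35 th 0.3255 F [ 3.9143  6.7945 -2.0914] op 0.115
wrist green [175.2  -4.1] px [496.1 224. ] 5530
wrist yellow [121.2   2.3] px [549.1 220. ] 373
wrist yellow [159.2  54.7] px [492.4 300.6] 1338
wrist blue [69.6 -7.4] px [616.4 201.3] 2753
```

>>> carry_out(
  steps=[0,-0.0002,0.0004,0,0,0,0,0,-0.0004,0.0007,0,0,0,0,0,-0.0004,0.0007,0,0,0,0],
)

```text
time_s: 12.7
eef_pos: [0.5403, 0.1399, 0.2184]
eef_rot: [-0.001, 0.996, 0.094, 0.001]
wrist_force: [3.9, 6.3, -3.1]
opening: 0.112
grasp_force: 58.5
```

```bash
python3 l.py
```

```text
t 12.70 th 0.3229 F [ 3.8673  6.2616 -3.0735] op 0.112
wrist green [161.7  -4.2] px [514.7 221.6] 5231
wrist yellow [106.7   2.2] px [566.  217.9] 352
wrist yellow [158.4  54.9] px [493.8 300.9] 1318
wrist blue [69.8 -7.4] px [617.2 201.6] 2741
```

>>> carry_out(
  steps=[0,-0.0004,0.0006,0,0,0,0,0,-0.0007,0.0012,0,0,0,0,0,-0.0007,0.0012,0,0,0,0],
)

```text
time_s: 13.05
eef_pos: [0.5402, 0.1406, 0.2172]
eef_rot: [-0.001, 0.996, 0.094, 0.001]
wrist_force: [3.9, 5.9, -1.5]
opening: 0.115
grasp_force: 58.5
```

```bash
python3 l.py
```

```text
t 13.05 th 0.3180 F [ 3.9204  5.9009 -1.4869] op 0.115
wrist green [145.   -4.3] px [537.2 218.9] 4904
wrist yellow [88.9  1.9] px [586.8 215.2] 321
wrist yellow [157.7  55.2] px [495.5 301.5] 1289
wrist blue [70.2 -7.1] px [618.5 202.4] 2712
```

>>> carry_out(
  steps=[0,0,0,0,0,0,0,0,0,0,0,0,0,0,0,0,0,0,0,0,0,0,0,0,0,0,0,0,0,0,0,0,0,0,0],
)

```text
time_s: 13.6
eef_pos: [0.5402, 0.1405, 0.2172]
eef_rot: [-0.001, 0.996, 0.094, 0.001]
wrist_force: [3.2, 5.3, -3.0]
opening: 0.115
grasp_force: 58.5
```

```bash
python3 l.py
```

```text
t 13.60 th 0.3182 F [ 3.1914  5.254  -3.0406] op 0.115
wrist green [123.   -4.4] px [564.2 215.1] 4462
wrist yellow [65.   2.2] px [611.1 212.3] 295
wrist yellow [157.5  55.1] px [495.7 301.4] 1270
wrist blue [60.6 -5.3] px [627.5 203.8] 1401
```

>>> carry_out(
  steps=[0,0.0004,-0.0007,0,0,0,0,0,0.0004,-0.0007,0,0,0,0,0,0.0004,-0.0007,0,0,0,0,0,0.0004,-0.0007,0,0,0,0,0,0.0004,-0.0007,0,0,0,0,0,0.0004,-0.0007,0,0,0,0],
)

```text
time_s: 14.25
eef_pos: [0.5403, 0.1402, 0.218]
eef_rot: [-0.001, 0.996, 0.094, 0.001]
wrist_force: [3.9, 6.3, -2.2]
opening: 0.111
grasp_force: 58.5
```

```bash
sed -i 's/cams=("wrist",)/cams=("wrist","scene")/' l.py; python3 l.py
```

```text
t 14.25 th 0.3211 F [ 3.8906  6.3296 -2.1529] op 0.111
wrist green [108.1  -4.4] px [580.6 212.7] 4177
wrist yellow [49.   2.4] px [625.5 210.2] 271
wrist yellow [157.5  55.2] px [495.2 301.2] 1256
wrist blue [ 64.6 -31.5] px [631.8 166.1] 44
wrist blue [50.5  5.5] px [632.5 217. ] 329
scene green [103.6  -3.8] px [295.1 209.5] 106
scene yellow [160.6  51. ] px [316.9 200.2] 59
scene blue [ 45.1 -30.7] px [276.2 217.1] 37
```

>>> carry_out(
  steps=[0,0,0,0,0,0,0,0,0,0,0,0,0,0,0,0,0,0,0,0,0,0,0,0,0,0,0,0,0],
)

```text
invalid input
```

```bash
sed -i 's/look(/look("b",/' l.py; python3 l.py
```

```text
t 14.35 th 0.3212 F [ 4.3728  5.6323 -2.3004] op 0.115
wrist green [108.1  -4.4] px [580.5 212.7] 4182
wrist yellow [48.9  1.9] px [625.7 209.5] 268
wrist yellow [157.6  55.2] px [495.1 301.2] 1269
wrist blue [ 64.1 -31.3] px [632.2 166.3] 45
wrist blue [50.3  5.6] px [632.6 217.1] 329
scene green [103.6  -3.8] px [295.1 209.5] 106
scene yellow [161.6  51.4] px [317.2 200.1] 62
scene blue [ 44.7 -30.6] px [276.1 217.1] 36
```

Run:
```python
import cv2,numpy as np
a=cv2.imread("pics/b_wrist.png")[120:340,400:640]; b=cv2.imread("pics/b_scene.png")[180:260,250:390]
a=cv2.resize(a,None,fx=1.7,fy=1.7);b=cv2.resize(b,None,fx=2.7,fy=2.7,interpolation=cv2.INTER_CUBIC)
o=np.zeros((a.shape[0],a.shape[1]+b.shape[1],3),np.uint8);o[:,:a.shape[1]]=a;o[:b.shape[0],a.shape[1]:]=b;cv2.imwrite("pics/cb.png",o)
```

```text
(no output)
```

View pics/cb.png

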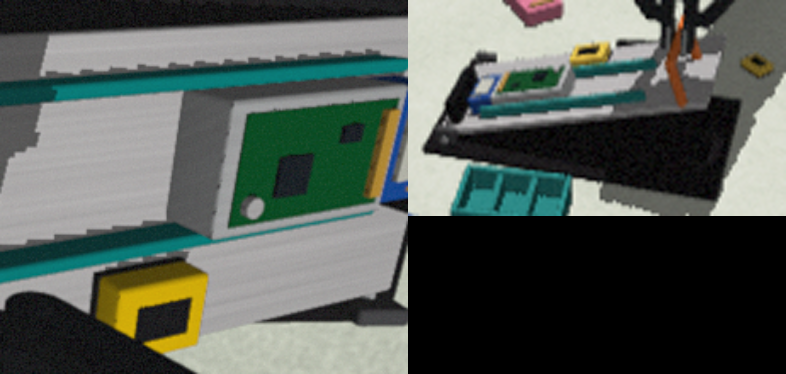

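The picture shows the module's front edge meeting the blue connector at about crop (400,90-190), and the cap is in place. I'll nudge the tilt up slightly to confirm it has stopped against the connector and isn't just stalled.

>>> carry_out(
  steps=[0,0.0005,-0.0008,0,0,0,0,0,0.001,-0.0016,0,0,0,0,0,0.001,-0.0016,0,0,0,0,0,0.001,-0.0016,0,0,0,0,0,0.001,-0.0016,0,0,0,0,0,0.001,-0.0016,0,0,0,0],
)

```text
time_s: 15.05
eef_pos: [0.5404, 0.1393, 0.2196]
eef_rot: [-0.001, 0.996, 0.094, 0.001]
wrist_force: [3.9, 6.0, -2.1]
opening: 0.113
grasp_force: 58.6
```

```bash
python3 l.py; python3 -c "
from h import *
print([(t,tuple(np.round(hs(.3275,t),4))) for t in np.round(np.arange(.31,-.02,-.02),2)])"
```

```text
t 15.05 th 0.3275 F [ 3.9428  5.9596 -2.1498] op 0.113
wrist green [108.1  -4.4] px [578.6 212.2] 4109
wrist yellow [48.9  1.9] px [623.2 209. ] 271
wrist yellow [157.6  55.1] px [493.9 300.6] 1250
wrist blue [51.6 -1.1] px [631.2 207.6] 430
scene green [103.6  -3.6] px [295.  209.3] 105
scene yellow [161.3  51.7] px [317.  199.8] 64
scene blue [ 46.5 -25.9] px [277.  216.1] 42
[(np.float64(0.31), (np.float64(-0.0025), np.float64(0.0045))), (np.float64(0.29), (np.float64(-0.0053), np.float64(0.0097))), (np.float64(0.27), (np.float64(-0.008), np.float64(0.015))), (np.float64(0.25), (np.float64(-0.0106), np.float64(0.0203))), (np.float64(0.23), (np.float64(-0.013), np.float64(0.0257))), (np.float64(0.21), (np.float64(-0.0154), np.float64(0.0311))), (np.float64(0.19), (np.float64(-0.0176), np.float64(0.0365))), (np.float64(0.17), (np.float64(-0.0198), np.float64(0.0421))), (np.float64(0.15), (np.float64(-0.0218), np.float64(0.0476))), (np.float64(0.13), (np.float64(-0.0237), np.float64(0.0532))), (np.float64(0.11), (np.float64(-0.0255), np.float64(0.0588))), (np.float64(0.09), (np.float64(-0.0272), np.float64(0.0645))), (np.float64(0.07), (np.float64(-0.0288), np.float64(0.0702))), (np.float64(0.05), (np.float64(-0.0303), np.float64(0.0759))), (np.float64(0.03), (np.float64(-0.0316), np.float64(0.0816))), (np.float64(0.01), (np.float64(-0.0329), np.float64(0.0874))), (np.float64(-0.01), (np.float64(-0.034), np.float64(0.0932)))]
```

It stays put, so it is resting on the connector. Now I'll lower the ramp.

>>> carry_out(
  steps=[0,-0.001,0.002,0,0,0,0,0,-0.0025,0.0045,0,0,0,0,0,-0.0039,0.0071,0,0,0,0,0,-0.0053,0.0097,0,0,0,0,0,-0.0067,0.0123,0,0,0,0,0,-0.008,0.015,0,0,0,0,0,-0.0093,0.0176,0,0,0,0,0,-0.0106,0.0203,0,0,0,0,0,-0.0118,0.023,0,0,0,0,0,-0.013,0.0257,0,0,0,0,0,-0.0142,0.0284,0,0,0,0,0,-0.0154,0.0311,0,0,0,0,0,-0.0165,0.0338,0,0,0,0,0,-0.0176,0.0365,0,0,0,0,0,-0.0187,0.0393,0,0,0,0,0,-0.0198,0.0421,0,0,0,0,0,-0.0208,0.0448,0,0,0,0,0,-0.0218,0.0476,0,0,0,0,0,-0.0228,0.0504,0,0,0,0,0,-0.0237,0.0532,0,0,0,0],
)

```text
time_s: 17.15
eef_pos: [0.5359, 0.1622, 0.1662]
eef_rot: [-0.0, 0.996, 0.094, 0.001]
wrist_force: [2.2, 5.0, -2.1]
opening: 0.111
grasp_force: 58.9
```

>>> carry_out(
  steps=[0,-0.0009,0.0028,0,0,0,0,0,-0.0018,0.0056,0,0,0,0,0,-0.0027,0.0084,0,0,0,0,0,-0.0035,0.0113,0,0,0,0,0,-0.0043,0.0141,0,0,0,0,0,-0.0051,0.017,0,0,0,0,0,-0.0059,0.0198,0,0,0,0,0,-0.0066,0.0227,0,0,0,0,0,-0.0073,0.0255,0,0,0,0,0,-0.0079,0.0284,0,0,0,0,0,-0.0086,0.0313,0,0,0,0,0,-0.009,0.033,0,0,0,0,0,-0.0092,0.0342,0,0,0,0,0,-0.0092,0.0342,0,0,0,0],
)

```text
time_s: 18.55
eef_pos: [0.5342, 0.1711, 0.1318]
eef_rot: [-0.0, 0.996, 0.094, 0.001]
wrist_force: [2.9, 5.5, -2.4]
opening: 0.112
grasp_force: 58.6
```

```bash
python3 l.py
```

```text
t 18.55 th 0.0087 F [ 2.9087  5.5093 -2.3513] op 0.112
wrist green [138.6   1. ] px [631.3 256.5] 869
wrist yellow [154.4  54.3] px [565.6 337.5] 2000
scene green [103.6  -2.8] px [299.6 217.7] 133
scene yellow [157.  55.] px [320.2 212.1] 66
scene blue [ 42.9 -21.1] px [279.7 218.9] 55
```

Lowering the last 2.5 mm by feel.

>>> carry_out(
  steps=[0,-0.0001,0.0006,0,0,0,0,0,-0.0002,0.0012,0,0,0,0,0,-0.0003,0.0018,0,0,0,0,0,-0.0004,0.0024,0,0,0,0,0,-0.0004,0.0024,0,0,0,0],
)

```text
time_s: 19.15
eef_pos: [0.5343, 0.1711, 0.1316]
eef_rot: [0.0, 0.996, 0.094, 0.0]
wrist_force: [-6.4, 2.1, 18.3]
opening: 0.114
grasp_force: 60.7
```

Contact: the force is 18 N upward, so the ramp is on its rests. I'll unload, then open.

>>> carry_out(
  steps=[0,-0.0003,0.0012,0,0,0,0,0,-0.0003,0.0004,0,0,0,0,0,-0.0003,0.0004,0,0,0,0],
)

```text
time_s: 19.45
eef_pos: [0.5343, 0.1712, 0.1316]
eef_rot: [0.0, 0.996, 0.094, 0.001]
wrist_force: [-7.3, -0.0, 20.8]
opening: 0.11
grasp_force: 60.8
```

>>> carry_out(
  steps=[0,0,-0.0015,0,0,0,0,0,0,-0.003,0,0,0,0,0,0,-0.003,0,0,0,0],
)

```text
time_s: 19.75
eef_pos: [0.5342, 0.1712, 0.1318]
eef_rot: [0.0, 0.996, 0.094, 0.001]
wrist_force: [1.0, 1.3, 0.9]
opening: 0.112
grasp_force: 58.9
```

>>> carry_out(
  steps=[0,0,0,0,0,0,0.2,0,0,0,0,0,0,0.35,0,0,0,0,0,0,0.5,0,0,0,0,0,0,0.5,0,0,-0.02,0,0,0,0.5,0,0,-0.05,0,0,0,0.5,0,0,-0.08,0,0,0,0.5,0,0.04,-0.1,0,0,0,0.3,0,0.08,-0.1,0,0,0,0,0,0.08,-0.1,0,0,0,0,0,0.08,-0.1,0,0,0,0],
)

```text
time_s: 20.85
eef_pos: [0.5488, 0.092, 0.2316]
eef_rot: [-0.0, 0.996, 0.093, 0.0]
wrist_force: [0.3, 0.2, -0.3]
opening: -0.001
grasp_force: 0.0
```

Run:
```python
from h import *
o=ctrl.get_obs(); im=ctrl.camera("wrist"); sc=ctrl.camera("scene"); cv2.imwrite("pics/w3.png",im[:,:,::-1]); cv2.imwrite("pics/s3.png",sc[:,:,::-1])
np.save("o3.npy",o,allow_pickle=True)
print(o["time_s"],o["eef_pos"],o["eef_rot"],o["wrist_force"],o["opening"])
for n,i in(("wrist",im),("scene",sc)):
    c=cam(n,o)
    for col,h in(("green",.029),("yellow",.020),("blue",.026),("orange",.056)):
        for ce,s in blobs(i,col,30)[1]:
            x=rampxy(c,ce,0,h)
            if -20<x[0]<310 and -50<x[1]<95: print(n,col,x.round(1),"px",ce,s)
```

```text
20.85 [0.5488 0.092  0.2316] [-0.0002  0.9957  0.0926  0.0002] [ 0.3274  0.1536 -0.3391] -0.0009839725379017991
wrist green [103.4  -3.4] px [459.9 194. ] [ 411  168  107   56 4274]
wrist yellow [60.8  0.4] px [508.6 195.6] [502 173  14  46 351]
wrist yellow [156.1  59.7] px [385.1 263.9] [ 360  247   52   36 1307]
wrist blue [42.5 -6.5] px [537.6 188.9] [ 516  158   48   67 1298]
wrist orange [292.7 -28.1] px [198.2 169.5] [189 136  20  86 806]
scene green [102.7  -1.8] px [299.5 217.7] [289 213  23  10 134]
scene yellow [157.   55.8] px [320.3 212.3] [314 208  14   9  69]
scene blue [ 43.1 -20.5] px [279.9 218.9] [275 212  12  13  54]
scene orange [292.5 -23.4] px [357.2 224.6] [355 217   6  18  49]
```

View pics/w3.png

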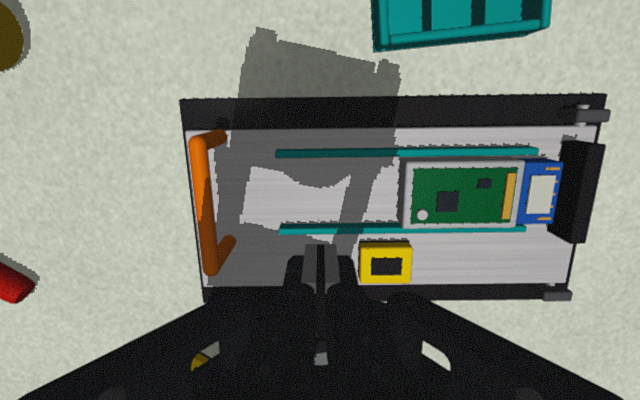

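The ramp is flat, the module (404–524, 193) is touching the blue connector (520–560), the cap is in place, and the fingers are shut.

Run:
```python
from h import *
o=np.load("o3.npy",allow_pickle=True).item(); c=cam("wrist",o)
for u in((404,165),(401,226),(405,195),(519,195)): print(rampxy(c,u,0,.028))
for x in(.177,.165,.160): print(x,*delta(HG+U*x-V*.002+[0,0,.100-.016],-79.2))
```

```text
[147.4523 -25.7832]
[146.7471  22.9443]
[145.206   -2.4215]
[57.3496 -2.1661]
0.177 [0.0017 0.0349 0.1311] [-0.0007  0.0004 -0.0006]
0.165 [0.0017 0.0469 0.1311] [-0.0007  0.0004 -0.0006]
0.16 [0.0017 0.0519 0.1311] [-0.0007  0.0004 -0.0006]
```

>>> carry_out(
  steps=[0.001,0.015,0.01,0,0,0,0,0.002,0.03,0.03,0,0,0,0,0.002,0.033,0.055,0,0,0,0,0.002,0.033,0.08,0,0,0,0,0.002,0.033,0.105,0,0,0,0,0.002,0.033,0.12,0,0,0,0,0.002,0.033,0.127,0,0,0,0,0.002,0.033,0.13,0,0,0,0,0.002,0.033,0.13,0,0,0,0],
)

```text
time_s: 21.85
eef_pos: [0.5574, 0.0608, 0.102]
eef_rot: [0.0, 0.996, 0.094, 0.001]
wrist_force: [-0.2, 0.4, 0.1]
opening: -0.001
grasp_force: 0.0
```

Run:
```python
from h import *
o=ctrl.get_obs(); im=ctrl.camera("wrist"); sc=ctrl.camera("scene"); sd=ctrl.camera("side")
print(o["time_s"],o["eef_pos"],o["wrist_force"],(o["eef_pos"]-HG)@U)
a=cv2.resize(im[100:400,200:640],None,fx=.9,fy=.9); b=cv2.resize(sc[180:260,260:380],None,fx=3,fy=3,interpolation=cv2.INTER_CUBIC)
p=np.zeros((270,760,3),np.uint8);p[:a.shape[0],:a.shape[1]]=a;p[:240,400:760]=b;cv2.imwrite("pics/c4.png",p[:,:,::-1])
```

```text
21.85 [0.5574 0.0608 0.102 ] [-0.1963  0.4188  0.1356] 0.17813812742790489
```

View pics/c4.png

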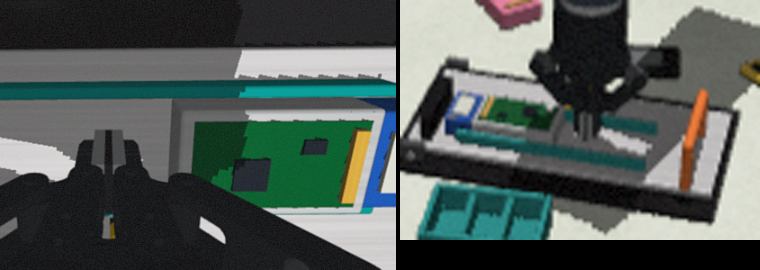

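The closed fingertips are in the channel about 15 mm behind the module's rear face, with nothing else near. Now I'll push by feel.

>>> carry_out(
  steps=[0,0.002,0,0,0,0,0,0,0.005,0,0,0,0,0,0,0.008,0,0,0,0,0,0,0.01,0,0,0,0,0,0,0.011,0,0,0,0,0,0,0.012,0,0,0,0,0,0,0.012,0,0,0,0,0],
)

```text
time_s: 22.7
eef_pos: [0.5593, 0.0488, 0.1016]
eef_rot: [-0.0, 0.996, 0.094, 0.0]
wrist_force: [-0.1, -0.1, -0.3]
opening: -0.001
grasp_force: 0.0
```

>>> carry_out(
  steps=[0,0.001,0,0,0,0,0,0,0.002,0,0,0,0,0,0,0.003,0,0,0,0,0,0,0.003,0,0,0,0,0],
)

```text
time_s: 23.1
eef_pos: [0.5599, 0.0459, 0.1017]
eef_rot: [-0.0, 0.996, 0.094, 0.0]
wrist_force: [0.5, -0.6, -0.0]
opening: -0.004
grasp_force: 0.0
```

>>> carry_out(
  steps=[0,0.0005,0,0,0,0,0,0,0.001,0,0,0,0,0,0,0.0015,0,0,0,0,0,0,0.002,0,0,0,0,0,0,0.002,0,0,0,0,0],
)

```text
time_s: 23.6
eef_pos: [0.5603, 0.0439, 0.1017]
eef_rot: [-0.0, 0.996, 0.094, 0.0]
wrist_force: [-0.3, 0.9, -0.4]
opening: 0.001
grasp_force: 0.0
```

>>> carry_out(
  steps=[0,0.0005,0,0,0,0,0,0,0.001,0,0,0,0,0,0,0.0015,0,0,0,0,0,0,0.002,0,0,0,0,0,0,0.002,0,0,0,0,0],
)

```text
time_s: 24.1
eef_pos: [0.5605, 0.0424, 0.1017]
eef_rot: [-0.0, 0.996, 0.094, 0.0]
wrist_force: [-1.3, 2.7, -0.2]
opening: 0.003
grasp_force: 1.4
```

Contact is at the predicted place. Continuing.

>>> carry_out(
  steps=[0,0.0005,0,0,0,0,0,0,0.001,0,0,0,0,0,0,0.0015,0,0,0,0,0,0,0.002,0,0,0,0,0,0,0.002,0,0,0,0,0],
)

```text
time_s: 24.6
eef_pos: [0.5607, 0.0411, 0.1017]
eef_rot: [-0.001, 0.996, 0.094, 0.0]
wrist_force: [-1.4, 7.3, 1.4]
opening: 0.001
grasp_force: 3.4
```

>>> carry_out(
  steps=[0,0.0005,0,0,0,0,0,0,0.001,0,0,0,0,0,0,0.0015,0,0,0,0,0,0,0.002,0,0,0,0,0,0,0.002,0,0,0,0,0],
)

```text
time_s: 25.1
eef_pos: [0.5611, 0.0392, 0.1016]
eef_rot: [-0.001, 0.996, 0.094, 0.0]
wrist_force: [-1.1, 6.9, 1.5]
opening: -0.001
grasp_force: 3.4
```

>>> carry_out(
  steps=[0,0.0005,0,0,0,0,0,0,0.001,0,0,0,0,0,0,0.0015,0,0,0,0,0,0,0.002,0,0,0,0,0,0,0.0025,0,0,0,0,0,0,0.003,0,0,0,0,0,0,0.003,0,0,0,0,0],
)

```text
time_s: 25.8
eef_pos: [0.5617, 0.0362, 0.1017]
eef_rot: [-0.001, 0.996, 0.094, 0.0]
wrist_force: [-0.9, 6.0, 1.8]
opening: -0.001
grasp_force: 3.4
```

>>> carry_out(
  steps=[0,0.0005,0,0,0,0,0,0,0.001,0,0,0,0,0,0,0.0015,0,0,0,0,0,0,0.002,0,0,0,0,0,0,0.002,0,0,0,0,0],
)

```text
time_s: 26.3
eef_pos: [0.5621, 0.0342, 0.1017]
eef_rot: [-0.001, 0.996, 0.094, 0.0]
wrist_force: [0.3, 7.4, 1.2]
opening: 0.002
grasp_force: 3.4
```

>>> carry_out(
  steps=[0,0.0005,0,0,0,0,0,0,0.001,0,0,0,0,0,0,0.0015,0,0,0,0,0,0,0.0015,0,0,0,0,0],
)

```text
time_s: 26.7
eef_pos: [0.5623, 0.0328, 0.1017]
eef_rot: [-0.001, 0.996, 0.094, 0.0]
wrist_force: [-0.8, 6.5, 2.3]
opening: 0.001
grasp_force: 3.4
```

>>> carry_out(
  steps=[0,0.0003,0,0,0,0,0,0,0.0006,0,0,0,0,0,0,0.0006,0,0,0,0,0],
)

```text
time_s: 27.0
eef_pos: [0.5624, 0.0323, 0.1017]
eef_rot: [-0.001, 0.996, 0.094, 0.0]
wrist_force: [-0.7, 7.5, 2.0]
opening: -0.0
grasp_force: 3.7
```

>>> carry_out(
  steps=[0,0.0003,0,0,0,0,0,0,0.0006,0,0,0,0,0,0,0.0006,0,0,0,0,0],
)

```text
time_s: 27.3
eef_pos: [0.5624, 0.0322, 0.1017]
eef_rot: [-0.001, 0.996, 0.094, 0.0]
wrist_force: [-1.2, 9.2, 2.5]
opening: -0.0
grasp_force: 4.8
```

>>> carry_out(
  steps=[0,0.0003,0,0,0,0,0,0,0.0006,0,0,0,0,0,0,0.0006,0,0,0,0,0],
)

```text
time_s: 27.6
eef_pos: [0.5624, 0.0321, 0.1017]
eef_rot: [-0.002, 0.996, 0.094, 0.0]
wrist_force: [-1.8, 11.6, 3.3]
opening: -0.001
grasp_force: 5.9
```

The connector has stopped dead at 12 N, so it is home. I'll back off, then rise clear.

>>> carry_out(
  steps=[0,-0.002,0,0,0,0,0,0,-0.006,0,0,0,0,0,0,-0.015,0,0,0,0,0,0,-0.018,-0.01,0,0,0,0,0,-0.018,-0.04,0,0,0,0,0,-0.018,-0.08,0,0,0,0,0,-0.018,-0.12,0,0,0,0,0,-0.018,-0.14,0,0,0,0,0,-0.018,-0.145,0,0,0,0,0,-0.018,-0.145,0,0,0,0],
)

```text
time_s: 28.6
eef_pos: [0.5597, 0.0477, 0.2476]
eef_rot: [0.0, 0.996, 0.094, 0.001]
wrist_force: [-0.1, 0.3, -0.8]
opening: -0.001
grasp_force: 0.0
```

Run:
```python
from h import *
o=ctrl.get_obs(); im=ctrl.camera("wrist"); sc=ctrl.camera("scene"); print(o["time_s"],o["eef_pos"],o["wrist_force"])
for n,i in(("wrist",im),("scene",sc)):
    c=cam(n,o)
    for col,h in(("green",.029),("yellow",.020),("blue",.026)):
        for ce,s in blobs(i,col,30)[1]:
            x=rampxy(c,ce,0,h)
            if -20<x[0]<310 and -50<x[1]<95: print(n,col,x.round(1),"px",ce,s)
cv2.imwrite("pics/w5.png",im[:,:,::-1])
```

```text
28.6 [0.5597 0.0477 0.2476] [-0.1185  0.2696 -0.7644]
wrist green [93.  -3.2] px [408.3 192.9] [ 363  168   98   53 3757]
wrist yellow [52.5  0.4] px [453.5 194.3] [448 173  12  44 322]
wrist yellow [139.6  51.3] px [348.8 250.2] [337 243  19  22 186]
wrist blue [32.5 -6.8] px [481.5 187.6] [ 463  159   42   63 1194]
scene green [91.7 -1.5] px [296.2 217.1] [286 212  23  11 134]
scene yellow [150.5  50.6] px [318.  212.9] [314 208  11   9  41]
scene blue [ 32.2 -22.9] px [276.4 218.8] [272 210  12  15  69]
```

View pics/w5.png

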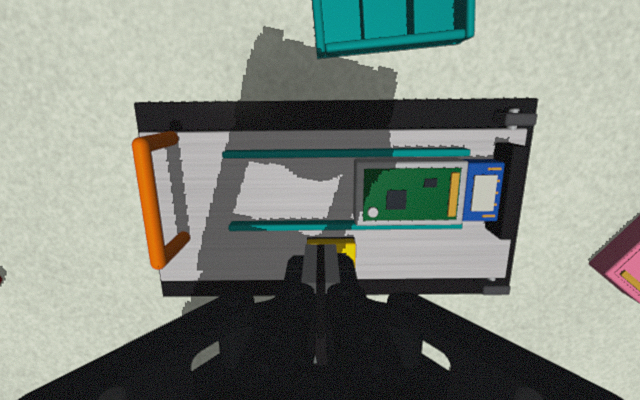

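The module and connector both moved 10 mm, and the connector is against the black wall. The cap's left and top edges in the scene view (314,208) are unchanged; the rest is hidden behind the gripper. The ramp is flat and the arm is clear, so I'm handing in.

```bash
python3 -c "
from bench import ctrl
print(ctrl.hand_in())"
```

```text
the job is handed in; nothing more can be done
None
```

The job is handed in at about 29 s: the module slid down at about 0.32 rad, the ramp was lowered flat, and the module was pushed until the connector stopped dead at about 12 N after 10 mm; the cap looked unmoved, though the gripper partly hid it in the last pictures.

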